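# Clear and hold open the lid of the tube heater

## Task

Someone left a jar standing on the lid of the tube heater. First stand the jar upright on the round cork mat, fully on it, and let go; then lift the heater's lid to 45 degrees and hold it open there so that a student can look at the tubes: finish while still holding it, as it falls shut when let go. Do not let the jar tip over, and leave everything else on the bench where it is.

Things in the scene. Friction and masses are not known exactly. Their poses are not given: they have to be found in the camera images.
- heater: Dry block heater fixed to the bench: white box 240 (x) by 260 (y) by 130 mm high, origin at the centre of its underside, z up. Its hinged grey lid lies on top. The lid's hinge runs along the heater's +x top edge (the far side from the robot), the handle is near its -x edge. It stands turned by up to 15 degrees about the vertical.
- lid (a joint): Opening angle of the heater's lid in rad: 0 shut (level), 0.785 is 45 degrees; it could open to 1.9. No spring or catch and little friction: it falls shut by its own weight (about 0.45 kg, centre of mass 120 mm from the hinge).
- lid_hinge (a point): Middle of the lid's hinge line, 120 mm along heater +x from its centre and 130 mm above the bench. The line runs along the heater's y axis. The lid is a flat plate 240 by 260 mm, 8 mm thick, from 130 to 138 mm above the bench when shut, and carries the handle on top.
- lid_handle (a point): Middle of the lid's handle: a round steel bar of 12 mm diameter and 110 mm long, along the heater's y axis, on a post at each end; 100 mm free between posts. When the lid is shut it lies 218 mm from the hinge towards heater -x and 45 mm above the hinge line (37 mm above the lid's top face, 175 mm above the bench). It moves with the lid about the hinge, front edge up and away from the robot. The round bar can turn between gripper pads, so the gripper may stay pointing down.
- jar: Closed amber glass jar with a black cap, 54 mm diameter, 100 mm high, about 0.3 kg, standing on the lid behind the handle at the start (its foot 138 mm above the bench). Origin at the centre of its underside, z up along its axis.
- mat: Round cork mat, 110 mm diameter, 6 mm thick, fixed to the bench on the left or right of the heater. Origin at the centre of its underside.
- tile: Square white ceramic tile, 110 mm wide, 8 mm thick, fixed on the other side from the cork mat; not a place for the jar. Origin at the centre of its underside.
- dish: Small white ceramic dish on the tile, 70 mm wide, 30 mm high. Leave alone. Origin at its underside.
- beaker: Empty glass beaker, 68 mm wide, 90 mm high, between the robot and the heater. Leave alone. Origin at its underside.
- bottle: White plastic bottle, 60 mm diameter, 150 mm high, on the bench to the left, far side. Leave alone. Origin at its underside.
- flask: Stoppered conical glass flask, 72 mm wide at its foot, 120 mm high, on the bench to the right, far side. Leave alone. Origin at its underside.
- marker: Blue marker pen, 130 mm long, 12 mm thick, lying on the bench in front to the left. Leave alone. Origin at its underside.
- coins: Small stack of copper coins, 19 mm diameter, 18 mm high, on the bench in front to the right. Leave alone. Origin at its underside.

How it is judged:
On the way, in this order (a step that is already met when the one before it is completed fails the run):
1. the jar stands upright on the cork mat, let go, with the lid still shut (horizontal distance between jar and mat below 0.034 m and z of jar in the frame of mat between 0.003 and 0.011 m and angle between jar's own z axis and vertical below 0.1 rad and linear speed of jar below 0.03 m/s and contact force between each of the arm, the fingers and jar below 0.1 N and value of joint lid below 0.15 rad), for 0.2 s.
2. the robot's gripper holds the lid open at 45 degrees (value of joint lid between 0.645 and 0.925 rad and contact force between the fingers and lid above 0.5 N), for 0.3 s.
At the end, for the whole second after the job is handed in: The gripper holds the lid still at 45 degrees, give or take 8; the jar stands upright and untouched on the round cork mat (centre within 34 mm of the mat's centre); the other things are within 40 mm of where they were (all of step 2 and velocity of joint lid between -0.1 and 0.1 rad/s and contact force between jar and lid below 0.1 N and horizontal distance between jar and mat below 0.034 m and z of jar in the frame of mat between 0.003 and 0.011 m and angle between jar's own z axis and vertical below 0.1 rad and linear speed of jar below 0.03 m/s and contact force between each of the arm, the fingers and jar below 0.1 N and distance of each of beaker, bottle, flask, dish, marker, coins from where it was at the start of the episode below 0.04 m); the arm keeps its last pose, push and grip.
It fails at once if the jar tipped over (angle between jar's own z axis and vertical above 0.8 rad).
It fails at once if the lid lifted before the jar was on the mat (value of joint lid above 0.25 rad and not (horizontal distance between jar and mat below 0.05 m and z of jar in the frame of mat below 0.015 m)).
It fails at once if another thing on the bench was displaced or knocked over (distance of any of beaker, bottle, flask, dish, marker, coins from where it was at the start of the episode above 0.04 m or angle between any of beaker, bottle, flask, dish, marker, coins's own z axis and vertical above 0.7 rad).
It also fails if it takes over 59 s, if anything falls off the work surface, if the arm or the gripper's body presses on something with over 40 N, if the wrist force passes 120 N, or if a joint passes its speed limit or range.

## Robot

A 6-joint arm with a two-finger parallel gripper is mounted at the origin on the work surface. World frame = base frame: x ahead of the robot, y to its left, z up, the work surface at z = 0. Lengths are in m, angles in rad, forces in N, time in s.
With the tool pointing down it reaches from about 0.425 to 1.125 m from the base axis. Payload 14.9 kg.
Tool frame: the origin (TCP) lies at the very end of the fingers, on their centre line; the grasp point (between the pads) lies 19 mm behind it; z points along the fingers, y is the line along which they close (so a half turn about z gives the same grasp; the last joint's range is limited). The gripper opens to 91 mm and grips with 3 to 60 N. Pads are 32 mm wide; open, the fingers measure 118 mm over their backs; the gripper's body (76 mm by 178 mm) begins 60 mm behind the grasp point.
Start: joints at [-1.234, 0.379, 1.734, -0, 1.028, -0.033], TCP at [0.253, -0.653, 0.176] pointing down, gripper open.
Joint ranges: [-2.77, 2.77], [-0.74, 2.19], [0, 2.66], [-1.06, 4.2], [0.31, 2.87], [-3.08, 3.08]. Speed limits (rad/s): [1.89, 1.89, 2.39, 3.14, 3.14, 3.14].

## Interface

Orientations are given as a 3x3 rotation matrix whose columns are the frame's x, y, z axes.
In Python, from cell import observe, read_camera, camera_params, close_job gives the robot as it stands.
- The arm moves only by the tool apply_moves, never from a script. Its argument "moves" is a list of rows, each an object of numbers: "fingers": the opening, from 0 (shut) to 1 (fully open); "dx", "dy", "dz": the shift along the tool's x, y, z normalised to -1 to 1, where 1 is 0.025 m; "rx", "ry", "rz": the turn, a rotation vector about the tool's x, y, z normalised to -1 to 1, where 1 is 0.08 rad. In form: [{"fingers": .., "dx": .., "dy": .., "dz": .., "rx": .., "ry": .., "rz": ..}, ...]. A call has 1 to 12 rows; each row shifts and turns the commanded pose from where the row before left it, along the tool's axes as they then stand; what a row does not reach is not made up. A row lasts 1/12 s, in which the tool goes at most 41.7 mm and 7.16 degrees, less where a joint would pass 70% of its speed; a pose out of reach is approached as far as the arm can. A call with a number of a shift or a turn outside -1 to 1 is refused whole. A call with a gripper value outside its range is refused whole. The fingers move at their own pace and stop on an object; the grip force is fixed at half the most. Time passes only in rows, so rows that do not move let the fingers close. It gives the time, the measured TCP pose, the force, the opening and the grip force at its end, in the units of the state.
- observe(): the state, without advancing time (a new reading comes with each control period).
- read_camera(name): name is "scene" or "side" or "wrist"; returns the picture (480x640x3 uint8, red, green, blue); there is no depth.
- camera_params(name): a dict with "fx", "fy", "cx", "cy" (pixels), "dist" ([k1, k2, p1, p2, k3] as OpenCV has them; the pictures are not rectified), "camera_from_world" (4x4, takes a point from world to camera coordinates). Camera axes: x right, y down, z forward; pixel columns grow to the right and rows downward; lengths in m; the calibration is good to about 2 mm. A picture is of the moment at which its call begins: read the wrist's pose just before it. camera_params takes no time and is no camera call; for the wrist camera it gives the pose at the moment of the call.
- close_job(): hands the job in; it is judged then, once.
The state is a dict: "time": time; "qpos": joint angles; "qvel": joint speeds; "joint_efforts": joint torques, N m; "tcp_pos": TCP position; "tcp_rot": TCP orientation; "contact_force": force on the tool from outside, world axes, zero at the start; "torque": the same for the moment, N m; "grip_width": finger opening in m; "grasp_force": force on a finger pad.
Only numpy, scipy, OpenCV 4.12 (cv2) and the standard library are available. Lean on these libraries where they do the work, as an engineer would, in place of code of your own. Each camera call takes 0.05 s, during which the arm holds its last target. There are 200 camera calls.

## Working session

There is one attempt and no reset: what is moved stays moved. The work goes in short steps, Python scripts to look and compute and a tool call to move; the robot and the scene stay as the last step left them, time stands still between calls to the robot, and variables do not carry over. Pictures are saved under pics/ and viewed, at most 10 in all, crops included, and the job is handed in when it is done.

Besides the shell and the picture viewer there is one more tool, called after "Call:" by a JSON object that holds its "method" and its "body", one argument or row to a line. apply_moves: Moves the arm, as the interface text tells. Scaled input: -1 to 1 covers 0.025 m each way for a shift and 0.08 rad each way for a turn. Its arguments: {"type":"object","properties":{"moves":{"type":"array","items":{"type":"object","properties":{"fingers":{"type":"number"},"dx":{"type":"number","minimum":-1,"maximum":1},"dy":{"type":"number","minimum":-1,"maximum":1},"dz":{"type":"number","minimum":-1,"maximum":1},"rx":{"type":"number","minimum":-1,"maximum":1},"ry":{"type":"number","minimum":-1,"maximum":1},"rz":{"type":"number","minimum":-1,"maximum":1}}}}},"required":["moves"]}

```bash
ls; mkdir -p pics
cat > h.py <<'E'
import numpy as np, cv2
from cell import *
def ray(P,uv):
    K=np.array([[P['fx'],0,P['cx']],[0,P['fy'],P['cy']],[0,0,1.]])
    n=cv2.undistortPoints(np.array(uv,float).reshape(-1,1,2),K,np.array(P['dist'],float)).reshape(-1,2)
    T=np.array(P['camera_from_world']);R=T[:3,:3];t=T[:3,3]
    return -R.T@t,(np.c_[n,np.ones(len(n))]@R)
def onz(P,uv,z):
    o,d=ray(P,uv);return o+d*((z-o[2])/d[:,2])[:,None]
def save(name,f):
    im=read_camera(name);cv2.imwrite('pics/'+f,im[:,:,::-1]);return im
E
python3 - <<'E'
from h import *
np.set_printoptions(precision=3,suppress=True)
for n in['scene','side']:
    save(n,n+'0.png');P=camera_params(n);T=np.array(P['camera_from_world']);print(n,P['fx'],-T[:3,:3].T@T[:3,3],T[2,:3])
s=observe();print(s['tcp_pos'],s['tcp_rot'],s['grip_width'],s['time'])
E
```

```text
pics
scene 586.7755608513456 [1.775 0.07  0.858] [-0.852 -0.046 -0.522]
side 511.54158800192295 [0.16  0.963 0.853] [ 0.308 -0.762 -0.57 ]
[ 0.253 -0.652  0.176] [[ 0.932  0.361 -0.   ]
 [ 0.361 -0.932  0.001]
 [ 0.    -0.001 -1.   ]] 0.09107602732628488 0.1
```

View pics/scene0.png

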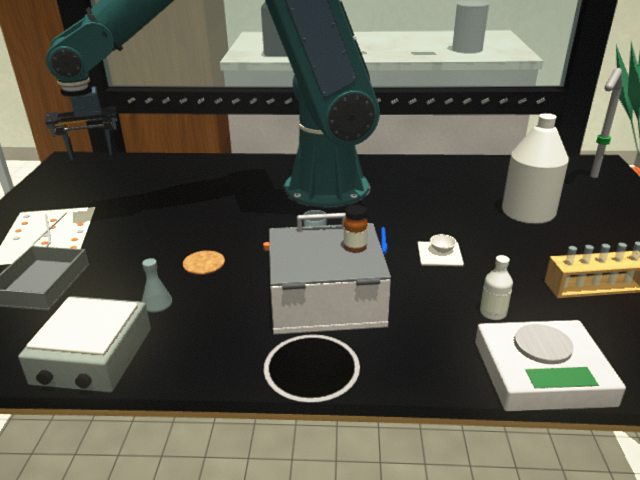

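View pics/side0.png

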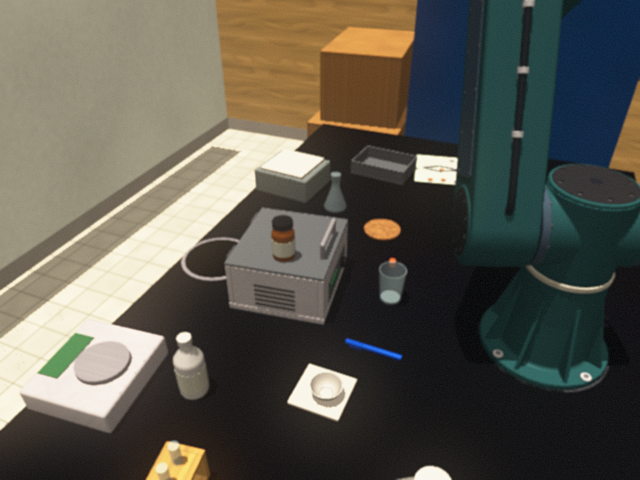

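Scene: mat at about (204,262), jar at (356,230), handle bar from (298,215) to (345,215), lid front corners (270,285) and (387,277). Side: jar at (283,240), handle at (330,237), mat at (382,229), beaker at (392,282). Next I'll zoom in and measure the mat.

Run:
```python
from h import *
np.set_printoptions(precision=3,suppress=True)
a=cv2.imread('pics/scene0.png');b=cv2.imread('pics/side0.png')
A=cv2.resize(a[195:345,250:410],None,fx=2.5*1,fy=2.5,interpolation=3) 
B=cv2.resize(b[200:350,220:380],None,fx=2.5,fy=2.5,interpolation=3)
cv2.imwrite('pics/crop0.png',np.hstack([A,B]))
for n,im,box in(('scene',a,(235,290,170,240)),('side',b,(210,250,355,410))):
    P=camera_params(n);h=cv2.cvtColor(im,cv2.COLOR_BGR2HSV)
    m=np.zeros(im.shape[:2],np.uint8);y0,y1,x0,x1=box
    m[y0:y1,x0:x1]=(cv2.inRange(h,(5,80,90),(22,255,255)))[y0:y1,x0:x1]
    ys,xs=np.nonzero(m);w=onz(P,np.c_[xs,ys],.006);print('mat',n,len(xs),w.min(0),w.max(0),(w.min(0)+w.max(0))/2)
    # amber
    y0,y1,x0,x1=(205,255,340,375) if n=='scene' else (225,262,265,300)
    m[:]=0;m[y0:y1,x0:x1]=cv2.inRange(h,(3,120,40),(20,255,255))[y0:y1,x0:x1]
    ys,xs=np.nonzero(m);print('amber',n,xs.min(),xs.max(),ys.min(),ys.max())
```

```text
mat scene 792 [ 0.416 -0.364  0.006] [ 0.529 -0.253  0.006] [ 0.472 -0.308  0.006]
amber scene 344 367 218 251
mat side 651 [ 0.415 -0.372  0.006] [ 0.527 -0.251  0.006] [ 0.471 -0.311  0.006]
amber side 272 293 229 260
```

View pics/crop0.png

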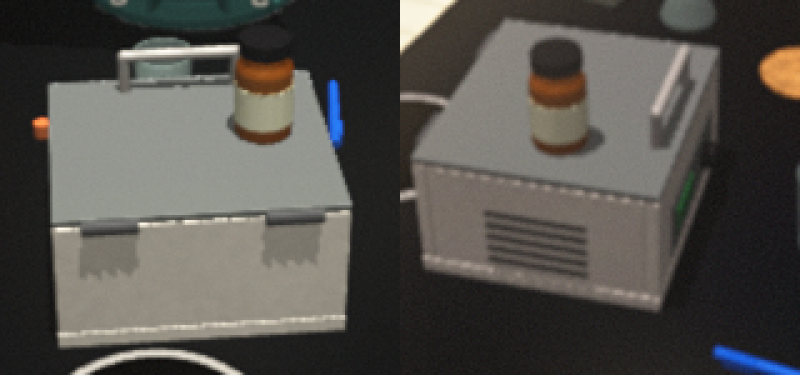

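The crop shows the lid corners, the full jar, and the bar clearly in both views (jar body 344–367 in scene and 272–295 in side). I'll cast rays through these points.

Run:
```python
from h import *
np.set_printoptions(precision=4,suppress=True)
S=camera_params('scene');D=camera_params('side')
c1=onz(S,[(269.2,229),(271.2,283.8),(390,277.8),(374,223.8)],.138)  # -x-y,+x-y,+x+y,-x+y
c2=onz(D,[(347.6,218),(262,208),(225.2,264),(324,278.8)],.138)
for c in(c1,c2):
    print(c[:,:2].tolist(),'ctr',c.mean(0),'len',np.linalg.norm(np.diff(c,axis=0,append=c[:1]),axis=1))
    for i,j in((0,1),(3,2)): d=c[j]-c[i];print('yaw x',np.degrees(np.arctan2(d[1],d[0])))
    for i,j in((0,3),(1,2)): d=c[j]-c[i];print('yaw y',np.degrees(np.arctan2(-d[0],d[1])))
print('bar side',onz(D,[(333.2,219.2),(322,243.2)],.178),'scene left end',onz(S,[(297.2,215)],.178))
o1,d1=ray(S,[(355.6,239)]);o2,d2=ray(D,[(283.6,248)])
A=np.c_[d1[0],-d2[0]];t=np.linalg.lstsq(A,o2-o1,rcond=None)[0]
print('jar',o1+t[0]*d1[0],o2+t[1]*d2[0])
s,=[observe()];print(s['time'])
```

```text
[[0.5244278360723564, -0.11831028837428038], [0.7579372505401183, -0.08636961360611321], [0.727734862077694, 0.16702602759355584], [0.4913434484967971, 0.14082034158948598]] ctr [0.6254 0.0258 0.138 ] len [0.2357 0.2552 0.2378 0.2612]
yaw x 7.788887865018262
yaw x 6.3258197178282245
yaw y 7.275849450313843
yaw y 6.797054382107989
[[0.520246370371463, -0.12745646373720287], [0.7533061840894181, -0.08875273235004211], [0.7162959421334539, 0.16849372179242428], [0.48397823131925966, 0.13342623912784302]] ctr [0.6185 0.0214 0.138 ] len [0.2363 0.2599 0.2349 0.2634]
yaw x 9.428934007051161
yaw x 8.58378023970035
yaw y 7.91458114639628
yaw y 8.187008526391029
bar side [[ 0.5313 -0.0478  0.178 ]
 [ 0.5184  0.0595  0.178 ]] scene left end [[ 0.5239 -0.0478  0.178 ]]
jar [0.6039 0.0936 0.1602] [0.6024 0.0909 0.1627]
0.1
```

Values agree: heater centre (0.622,0.024), yaw about 7.7°, handle (0.525,0.009), jar (0.603,0.092), mat (0.472,-0.309). I'll use one tool yaw of 97.7° throughout, closing along heater x. First, lift and turn.

Call:
{"method": "apply_moves", "body": {
  "moves": [
    {"fingers": 1, "dz": -0.5, "rz": -1},
    {"fingers": 1, "dz": -0.5, "rz": -1},
    {"fingers": 1, "dz": -0.5, "rz": -1},
    {"fingers": 1, "dz": -0.5, "rz": -1},
    {"fingers": 1, "dz": -0.5, "rz": -1},
    {"fingers": 1, "dz": -0.5, "rz": -1},
    {"fingers": 1, "dz": -0.5, "rz": -1},
    {"fingers": 1, "dz": -0.5, "rz": -1},
    {"fingers": 1, "dz": -0.5, "rz": -1},
    {"fingers": 1, "dz": -0.5, "rz": -1},
    {"fingers": 1, "dz": -0.5, "rz": -1},
    {"fingers": 1, "dz": -0.5, "rz": -1}
  ]
}}

```text
invalid input at $.moves[0]: expected keys fingers, dx, dy, dz, rx, ry, rz
```

Call:
{"method": "apply_moves", "body": {
  "moves": [
    {"fingers": 1, "dz": 0, "rz": -1},
    {"fingers": 1, "rz": -1},
    {"fingers": 1, "rz": -1},
    {"fingers": 1, "rz": -1},
    {"fingers": 1, "rz": -0.7},
    {"fingers": 1}
  ]
}}

```text
invalid input at $.moves[0]: expected keys fingers, dx, dy, dz, rx, ry, rz
```

Call:
{"method": "apply_moves", "body": {
  "moves": [
    {"fingers": 1, "dx": 0, "dy": 0, "dz": -0.5, "rx": 0, "ry": 0, "rz": -1},
    {"fingers": 1, "dx": 0, "dy": 0, "dz": -0.5, "rx": 0, "ry": 0, "rz": -1},
    {"fingers": 1, "dx": 0, "dy": 0, "dz": -0.5, "rx": 0, "ry": 0, "rz": -1},
    {"fingers": 1, "dx": 0, "dy": 0, "dz": -0.5, "rx": 0, "ry": 0, "rz": -1},
    {"fingers": 1, "dx": 0, "dy": 0, "dz": -0.5, "rx": 0, "ry": 0, "rz": -1},
    {"fingers": 1, "dx": 0, "dy": 0, "dz": -0.5, "rx": 0, "ry": 0, "rz": -1},
    {"fingers": 1, "dx": 0, "dy": 0, "dz": -0.5, "rx": 0, "ry": 0, "rz": -1},
    {"fingers": 1, "dx": 0, "dy": 0, "dz": -0.5, "rx": 0, "ry": 0, "rz": -1},
    {"fingers": 1, "dx": 0, "dy": 0, "dz": -0.5, "rx": 0, "ry": 0, "rz": -1},
    {"fingers": 1, "dx": 0, "dy": 0, "dz": -0.5, "rx": 0, "ry": 0, "rz": -1},
    {"fingers": 1, "dx": 0, "dy": 0, "dz": -0.5, "rx": 0, "ry": 0, "rz": -1},
    {"fingers": 1, "dx": 0, "dy": 0, "dz": -0.5, "rx": 0, "ry": 0, "rz": -1}
  ]
}}

```text
time: 1.1
tcp_pos: [0.2529, -0.6525, 0.3266]
tcp_rot: [[0.235, 0.972, -0.0], [0.972, -0.235, 0.001], [0.001, -0.0, -1.0]]
contact_force: [-0.7, -0.2, 0.2]
grip_width: 0.0912
grasp_force: 0.0
```

Call:
{"method": "apply_moves", "body": {
  "moves": [
    {"fingers": 1, "dx": 0, "dy": 0, "dz": 0, "rx": 0, "ry": 0, "rz": -1},
    {"fingers": 1, "dx": 0, "dy": 0, "dz": 0, "rx": 0, "ry": 0, "rz": -1},
    {"fingers": 1, "dx": 0, "dy": 0, "dz": 0, "rx": 0, "ry": 0, "rz": -1},
    {"fingers": 1, "dx": 0, "dy": 0, "dz": 0, "rx": 0, "ry": 0, "rz": -1},
    {"fingers": 1, "dx": 0, "dy": 0, "dz": 0, "rx": 0, "ry": 0, "rz": -0.7},
    {"fingers": 1, "dx": 0, "dy": 0, "dz": 0, "rx": 0, "ry": 0, "rz": 0}
  ]
}}

```text
time: 1.6
tcp_pos: [0.2529, -0.6525, 0.3259]
tcp_rot: [[-0.137, 0.991, -0.0], [0.991, 0.137, 0.001], [0.001, -0.0, -1.0]]
contact_force: [0.6, -0.3, -0.6]
grip_width: 0.0911
grasp_force: 0.0
```

Call:
{"method": "apply_moves", "body": {
  "moves": [
    {"fingers": 1, "dx": 1, "dy": 0.65, "dz": 0, "rx": 0, "ry": 0, "rz": 0},
    {"fingers": 1, "dx": 1, "dy": 0.65, "dz": 0, "rx": 0, "ry": 0, "rz": 0},
    {"fingers": 1, "dx": 1, "dy": 0.65, "dz": 0, "rx": 0, "ry": 0, "rz": 0},
    {"fingers": 1, "dx": 1, "dy": 0.65, "dz": 0, "rx": 0, "ry": 0, "rz": 0},
    {"fingers": 1, "dx": 1, "dy": 0.65, "dz": 0, "rx": 0, "ry": 0, "rz": 0},
    {"fingers": 1, "dx": 1, "dy": 0.65, "dz": 0, "rx": 0, "ry": 0, "rz": 0},
    {"fingers": 1, "dx": 1, "dy": 0.65, "dz": 0, "rx": 0, "ry": 0, "rz": 0},
    {"fingers": 1, "dx": 1, "dy": 0.65, "dz": 0, "rx": 0, "ry": 0, "rz": 0},
    {"fingers": 1, "dx": 1, "dy": 0.65, "dz": 0, "rx": 0, "ry": 0, "rz": 0},
    {"fingers": 1, "dx": 1, "dy": 0.65, "dz": 0, "rx": 0, "ry": 0, "rz": 0},
    {"fingers": 1, "dx": 1, "dy": 0.65, "dz": 0, "rx": 0, "ry": 0, "rz": 0},
    {"fingers": 1, "dx": 1, "dy": 0.65, "dz": 0, "rx": 0, "ry": 0, "rz": 0}
  ]
}}

```text
time: 2.6
tcp_pos: [0.4061, -0.3277, 0.3263]
tcp_rot: [[-0.132, 0.991, -0.0], [0.991, 0.132, 0.0], [0.0, -0.0, -1.0]]
contact_force: [0.6, -0.7, -0.9]
grip_width: 0.0914
grasp_force: 0.0
```

Call:
{"method": "apply_moves", "body": {
  "moves": [
    {"fingers": 1, "dx": 1, "dy": 0.65, "dz": 0, "rx": 0, "ry": 0, "rz": 0},
    {"fingers": 1, "dx": 1, "dy": 0.65, "dz": 0, "rx": 0, "ry": 0, "rz": 0},
    {"fingers": 1, "dx": 1, "dy": 0.65, "dz": 0, "rx": 0, "ry": 0, "rz": 0},
    {"fingers": 1, "dx": 1, "dy": 0.65, "dz": 0, "rx": 0, "ry": 0, "rz": 0},
    {"fingers": 1, "dx": 1, "dy": 0.65, "dz": 0, "rx": 0, "ry": 0, "rz": 0},
    {"fingers": 1, "dx": 1, "dy": 0.65, "dz": 0, "rx": 0, "ry": 0, "rz": 0},
    {"fingers": 1, "dx": 1, "dy": 0.65, "dz": 0, "rx": 0, "ry": 0, "rz": 0},
    {"fingers": 1, "dx": 1, "dy": 0.65, "dz": 0, "rx": 0, "ry": 0, "rz": 0},
    {"fingers": 1, "dx": 1, "dy": 0.65, "dz": 0, "rx": 0, "ry": 0, "rz": 0},
    {"fingers": 1, "dx": 1, "dy": 0.65, "dz": 0, "rx": 0, "ry": 0, "rz": 0},
    {"fingers": 1, "dx": 0, "dy": 0, "dz": 0, "rx": 0, "ry": 0, "rz": 0},
    {"fingers": 1, "dx": 0, "dy": 0, "dz": 0, "rx": 0, "ry": 0, "rz": 0}
  ]
}}

```text
time: 3.6
tcp_pos: [0.5334, -0.0585, 0.3261]
tcp_rot: [[-0.135, 0.991, -0.001], [0.991, 0.135, 0.0], [0.0, -0.001, -1.0]]
contact_force: [-0.4, 0.4, 0.6]
grip_width: 0.0916
grasp_force: 0.0
```

Run:
```python
from h import *
np.set_printoptions(precision=3,suppress=True)
P=camera_params('wrist');save('wrist','w1.png');s=observe();T=np.array(P['camera_from_world']);print(s['time'],s['tcp_pos'],s['qpos'],-T[:3,:3].T@T[:3,3],T[2,:3])
import pickle;pickle.dump(P,open('w1.pkl','wb'))
```

```text
3.65 [ 0.533 -0.059  0.326] [-0.154 -0.039  1.942 -0.     1.239 -0.289] [0.524 0.017 0.534] [ 0.035 -0.263 -0.964]
```

View pics/w1.png

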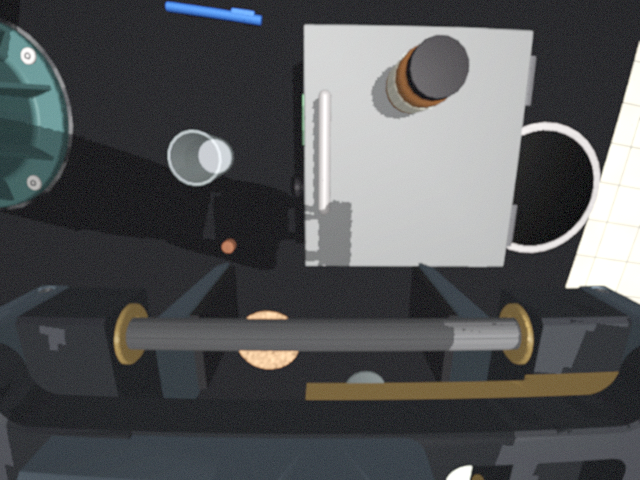

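Wrist view: cap circle centred at about (439,68), bar from (324,91) to (323,212), and lid corners (304,25), (532,30), (503,267), (305,266). The mat shows behind the gripper at (268,340).

Run:
```python
from h import *
import pickle
np.set_printoptions(precision=4,suppress=True)
P=pickle.load(open('w1.pkl','rb'))
print('cap',onz(P,[(439,68),(439,37),(410,68),(468,68)],.238))
b=onz(P,[(324.5,91),(323.5,212)],.178);print('bar',b,b.mean(0),np.linalg.norm(b[1]-b[0]))
c=onz(P,[(304,25),(532,30),(503,267),(305,266)],.138);print(c,c.mean(0))
for i,j in((0,1),(3,2),(0,3),(1,2)):
    d=c[j]-c[i];print(np.linalg.norm(d),np.degrees(np.arctan2(d[1],d[0])))
```

```text
cap [[0.6054 0.0892 0.238 ]
 [0.6009 0.1113 0.238 ]
 [0.5828 0.0858 0.238 ]
 [0.6283 0.0928 0.238 ]]
bar [[ 0.518   0.0681  0.178 ]
 [ 0.5329 -0.0475  0.178 ]] [0.5254 0.0103 0.178 ] 0.11655688835729514
[[ 0.4879  0.1345  0.138 ]
 [ 0.7227  0.1663  0.138 ]
 [ 0.7583 -0.0914  0.138 ]
 [ 0.5209 -0.1222  0.138 ]] [0.6224 0.0218 0.138 ]
0.2370198570559724 7.725588165447712
0.2393907519698829 7.400889266771398
0.25881823358984 -82.67507717497911
0.2601691376341995 -82.15170936190698
```

Call:
{"method": "apply_moves", "body": {
  "moves": [
    {"fingers": 1, "dx": 0.917, "dy": 0.607, "dz": 0, "rx": 0, "ry": 0, "rz": 0},
    {"fingers": 1, "dx": 0.917, "dy": 0.607, "dz": 0, "rx": 0, "ry": 0, "rz": 0},
    {"fingers": 1, "dx": 0.917, "dy": 0.607, "dz": 0, "rx": 0, "ry": 0, "rz": 0},
    {"fingers": 1, "dx": 0.917, "dy": 0.607, "dz": 0, "rx": 0, "ry": 0, "rz": 0},
    {"fingers": 1, "dx": 0.917, "dy": 0.607, "dz": 0, "rx": 0, "ry": 0, "rz": 0},
    {"fingers": 1, "dx": 0.917, "dy": 0.607, "dz": 0, "rx": 0, "ry": 0, "rz": 0},
    {"fingers": 1, "dx": 0, "dy": 0, "dz": 0.5, "rx": 0, "ry": 0, "rz": 0},
    {"fingers": 1, "dx": 0, "dy": 0, "dz": 0.5, "rx": 0, "ry": 0, "rz": 0},
    {"fingers": 1, "dx": 0, "dy": 0, "dz": 0, "rx": 0, "ry": 0, "rz": 0},
    {"fingers": 1, "dx": 0, "dy": 0, "dz": 0, "rx": 0, "ry": 0, "rz": 0}
  ]
}}

```text
time: 4.48
tcp_pos: [0.604, 0.0876, 0.3003]
tcp_rot: [[-0.133, 0.991, -0.002], [0.991, 0.133, -0.0], [-0.0, -0.002, -1.0]]
contact_force: [0.0, -0.5, -0.1]
grip_width: 0.0911
grasp_force: 0.0
```

Call:
{"method": "apply_moves", "body": {
  "moves": [
    {"fingers": 1, "dx": 0.1, "dy": 0.05, "dz": 0.65, "rx": 0, "ry": 0, "rz": 0},
    {"fingers": 1, "dx": 0, "dy": 0, "dz": 0.65, "rx": 0, "ry": 0, "rz": 0},
    {"fingers": 1, "dx": 0, "dy": 0, "dz": 0.65, "rx": 0, "ry": 0, "rz": 0},
    {"fingers": 1, "dx": 0, "dy": 0, "dz": 0.65, "rx": 0, "ry": 0, "rz": 0},
    {"fingers": 1, "dx": 0, "dy": 0, "dz": 0.65, "rx": 0, "ry": 0, "rz": 0},
    {"fingers": 1, "dx": 0, "dy": 0, "dz": 0.65, "rx": 0, "ry": 0, "rz": 0},
    {"fingers": 1, "dx": 0, "dy": 0, "dz": 0.65, "rx": 0, "ry": 0, "rz": 0},
    {"fingers": 1, "dx": 0, "dy": 0, "dz": 0.65, "rx": 0, "ry": 0, "rz": 0},
    {"fingers": 1, "dx": 0, "dy": 0, "dz": 0, "rx": 0, "ry": 0, "rz": 0},
    {"fingers": 1, "dx": 0, "dy": 0, "dz": 0, "rx": 0, "ry": 0, "rz": 0}
  ]
}}

```text
time: 5.32
tcp_pos: [0.6056, 0.0908, 0.1716]
tcp_rot: [[-0.133, 0.991, -0.001], [0.991, 0.133, -0.0], [0.0, -0.001, -1.0]]
contact_force: [0.5, 0.3, 1.9]
grip_width: 0.0911
grasp_force: 0.0
```

Call:
{"method": "apply_moves", "body": {
  "moves": [
    {"fingers": 0.5, "dx": 0, "dy": 0, "dz": 0, "rx": 0, "ry": 0, "rz": 0},
    {"fingers": 0.4, "dx": 0, "dy": 0, "dz": 0, "rx": 0, "ry": 0, "rz": 0},
    {"fingers": 0.4, "dx": 0, "dy": 0, "dz": 0, "rx": 0, "ry": 0, "rz": 0},
    {"fingers": 0.4, "dx": 0, "dy": 0, "dz": 0, "rx": 0, "ry": 0, "rz": 0},
    {"fingers": 0.4, "dx": 0, "dy": 0, "dz": 0, "rx": 0, "ry": 0, "rz": 0},
    {"fingers": 0.4, "dx": 0, "dy": 0, "dz": 0, "rx": 0, "ry": 0, "rz": 0},
    {"fingers": 0.4, "dx": 0, "dy": 0, "dz": 0, "rx": 0, "ry": 0, "rz": 0},
    {"fingers": 0.4, "dx": 0, "dy": 0, "dz": 0, "rx": 0, "ry": 0, "rz": 0}
  ]
}}

```text
time: 5.98
tcp_pos: [0.6056, 0.0916, 0.1713]
tcp_rot: [[-0.135, 0.991, -0.0], [0.991, 0.135, -0.0], [0.0, -0.0, -1.0]]
contact_force: [-1.4, -0.3, 0.8]
grip_width: 0.0482
grasp_force: 26.7
```

Call:
{"method": "apply_moves", "body": {
  "moves": [
    {"fingers": 0.3, "dx": 0, "dy": 0, "dz": -0.2, "rx": 0, "ry": 0, "rz": 0},
    {"fingers": 0.3, "dx": 0, "dy": 0, "dz": -0.4, "rx": 0, "ry": 0, "rz": 0},
    {"fingers": 0.3, "dx": 0, "dy": 0, "dz": -0.4, "rx": 0, "ry": 0, "rz": 0},
    {"fingers": 0.3, "dx": 0, "dy": 0, "dz": -0.4, "rx": 0, "ry": 0, "rz": 0},
    {"fingers": 0.3, "dx": 0, "dy": 0, "dz": -0.4, "rx": 0, "ry": 0, "rz": 0},
    {"fingers": 0.3, "dx": 0, "dy": 0, "dz": -0.4, "rx": 0, "ry": 0, "rz": 0},
    {"fingers": 0.3, "dx": 0, "dy": 0, "dz": -0.4, "rx": 0, "ry": 0, "rz": 0},
    {"fingers": 0.3, "dx": 0, "dy": 0, "dz": -0.4, "rx": 0, "ry": 0, "rz": 0},
    {"fingers": 0.3, "dx": 0, "dy": 0, "dz": -0.4, "rx": 0, "ry": 0, "rz": 0},
    {"fingers": 0.3, "dx": 0, "dy": 0, "dz": -0.4, "rx": 0, "ry": 0, "rz": 0},
    {"fingers": 0.3, "dx": 0, "dy": 0, "dz": -0.2, "rx": 0, "ry": 0, "rz": 0},
    {"fingers": 0.3, "dx": 0, "dy": 0, "dz": 0, "rx": 0, "ry": 0, "rz": 0}
  ]
}}

```text
time: 6.98
tcp_pos: [0.6064, 0.0917, 0.2728]
tcp_rot: [[-0.135, 0.991, 0.002], [0.991, 0.135, 0.0], [-0.0, 0.002, -1.0]]
contact_force: [0.7, 0.1, -3.6]
grip_width: 0.0485
grasp_force: 25.8
```

Run:
```python
from h import *
a=save('scene','s2.png')[:,:,::-1];b=save('side','d2.png')[:,:,::-1]
cv2.imwrite('pics/c2.png',np.hstack([cv2.resize(a[120:320,250:450],(400,400)),cv2.resize(b[120:320,200:400],(400,400))]))
```

```text
(no output)
```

View pics/c2.png

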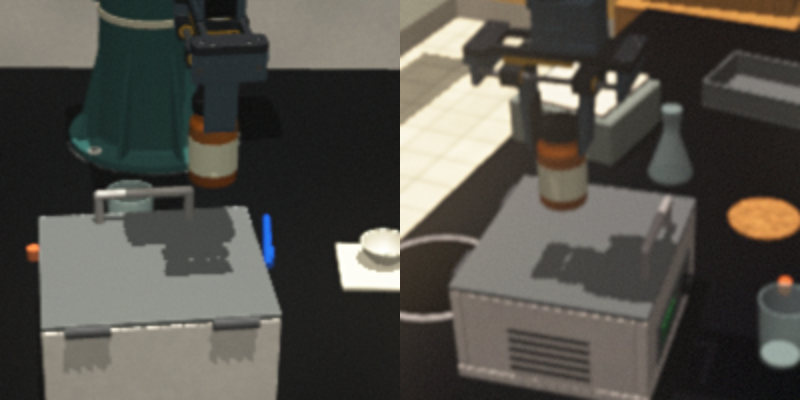

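The jar hangs upright in the grip in both views and is clear of the lid. Next I'll carry it over the mat.

Call:
{"method": "apply_moves", "body": {
  "moves": [
    {"fingers": 0.3, "dx": -0.4, "dy": -0.2, "dz": 0, "rx": 0, "ry": 0, "rz": 0},
    {"fingers": 0.3, "dx": -0.8, "dy": -0.4, "dz": 0, "rx": 0, "ry": 0, "rz": 0},
    {"fingers": 0.3, "dx": -0.8, "dy": -0.4, "dz": 0, "rx": 0, "ry": 0, "rz": 0},
    {"fingers": 0.3, "dx": -0.8, "dy": -0.4, "dz": 0, "rx": 0, "ry": 0, "rz": 0},
    {"fingers": 0.3, "dx": -0.8, "dy": -0.4, "dz": 0, "rx": 0, "ry": 0, "rz": 0},
    {"fingers": 0.3, "dx": -0.8, "dy": -0.4, "dz": 0, "rx": 0, "ry": 0, "rz": 0},
    {"fingers": 0.3, "dx": -0.8, "dy": -0.4, "dz": 0, "rx": 0, "ry": 0, "rz": 0},
    {"fingers": 0.3, "dx": -0.8, "dy": -0.4, "dz": 0, "rx": 0, "ry": 0, "rz": 0},
    {"fingers": 0.3, "dx": -0.8, "dy": -0.4, "dz": 0, "rx": 0, "ry": 0, "rz": 0},
    {"fingers": 0.3, "dx": -0.8, "dy": -0.4, "dz": 0, "rx": 0, "ry": 0, "rz": 0},
    {"fingers": 0.3, "dx": -0.8, "dy": -0.4, "dz": 0, "rx": 0, "ry": 0, "rz": 0},
    {"fingers": 0.3, "dx": -0.8, "dy": -0.4, "dz": 0, "rx": 0, "ry": 0, "rz": 0}
  ]
}}

```text
time: 8.08
tcp_pos: [0.5216, -0.1531, 0.2707]
tcp_rot: [[-0.134, 0.991, -0.001], [0.991, 0.134, 0.0], [0.0, -0.001, -1.0]]
contact_force: [0.5, 0.3, -3.9]
grip_width: 0.0483
grasp_force: 25.8
```

Call:
{"method": "apply_moves", "body": {
  "moves": [
    {"fingers": 0.3, "dx": -0.8, "dy": -0.4, "dz": 0, "rx": 0, "ry": 0, "rz": 0},
    {"fingers": 0.3, "dx": -0.8, "dy": -0.4, "dz": 0, "rx": 0, "ry": 0, "rz": 0},
    {"fingers": 0.3, "dx": -0.8, "dy": -0.4, "dz": 0, "rx": 0, "ry": 0, "rz": 0},
    {"fingers": 0.3, "dx": -0.8, "dy": -0.4, "dz": 0, "rx": 0, "ry": 0, "rz": 0},
    {"fingers": 0.3, "dx": -0.8, "dy": -0.4, "dz": 0, "rx": 0, "ry": 0, "rz": 0},
    {"fingers": 0.3, "dx": -0.8, "dy": -0.4, "dz": 0, "rx": 0, "ry": 0, "rz": 0},
    {"fingers": 0.3, "dx": -0.8, "dy": -0.4, "dz": 0, "rx": 0, "ry": 0, "rz": 0},
    {"fingers": 0.3, "dx": -0.4, "dy": -0.2, "dz": 0, "rx": 0, "ry": 0, "rz": 0},
    {"fingers": 0.3, "dx": 0, "dy": 0, "dz": 0, "rx": 0, "ry": 0, "rz": 0},
    {"fingers": 0.3, "dx": 0, "dy": 0, "dz": 0, "rx": 0, "ry": 0, "rz": 0}
  ]
}}

```text
time: 8.92
tcp_pos: [0.4682, -0.3105, 0.2709]
tcp_rot: [[-0.133, 0.991, -0.001], [0.991, 0.133, 0.001], [0.001, -0.001, -1.0]]
contact_force: [-0.3, 1.1, -3.0]
grip_width: 0.0481
grasp_force: 25.9
```

Call:
{"method": "apply_moves", "body": {
  "moves": [
    {"fingers": 0.3, "dx": 0, "dy": 0.13, "dz": 0.4, "rx": 0, "ry": 0, "rz": 0},
    {"fingers": 0.3, "dx": 0, "dy": 0, "dz": 0.9, "rx": 0, "ry": 0, "rz": 0},
    {"fingers": 0.3, "dx": 0, "dy": 0, "dz": 0.9, "rx": 0, "ry": 0, "rz": 0},
    {"fingers": 0.3, "dx": 0, "dy": 0, "dz": 0.9, "rx": 0, "ry": 0, "rz": 0},
    {"fingers": 0.3, "dx": 0, "dy": 0, "dz": 0.9, "rx": 0, "ry": 0, "rz": 0},
    {"fingers": 0.3, "dx": 0, "dy": 0, "dz": 0.9, "rx": 0, "ry": 0, "rz": 0},
    {"fingers": 0.3, "dx": 0, "dy": 0, "dz": 0.9, "rx": 0, "ry": 0, "rz": 0},
    {"fingers": 0.3, "dx": 0, "dy": 0, "dz": 0.9, "rx": 0, "ry": 0, "rz": 0},
    {"fingers": 0.3, "dx": 0, "dy": 0, "dz": 0.9, "rx": 0, "ry": 0, "rz": 0},
    {"fingers": 0.3, "dx": 0, "dy": 0, "dz": 0.9, "rx": 0, "ry": 0, "rz": 0},
    {"fingers": 0.3, "dx": 0, "dy": 0, "dz": 0.3, "rx": 0, "ry": 0, "rz": 0},
    {"fingers": 0.3, "dx": 0, "dy": 0, "dz": 0, "rx": 0, "ry": 0, "rz": 0}
  ]
}}

```text
time: 9.92
tcp_pos: [0.471, -0.3084, 0.0492]
tcp_rot: [[-0.136, 0.991, -0.003], [0.991, 0.136, 0.002], [0.003, -0.003, -1.0]]
contact_force: [-0.5, 0.1, -2.3]
grip_width: 0.0479
grasp_force: 26.3
```

Call:
{"method": "apply_moves", "body": {
  "moves": [
    {"fingers": 0.3, "dx": 0, "dy": 0, "dz": 0.12, "rx": 0, "ry": 0, "rz": 0},
    {"fingers": 0.3, "dx": 0, "dy": 0, "dz": 0.12, "rx": 0, "ry": 0, "rz": 0},
    {"fingers": 0.3, "dx": 0, "dy": 0, "dz": 0, "rx": 0, "ry": 0, "rz": 0},
    {"fingers": 0.3, "dx": 0, "dy": 0, "dz": 0, "rx": 0, "ry": 0, "rz": 0}
  ]
}}

```text
time: 10.25
tcp_pos: [0.4724, -0.3103, 0.0461]
tcp_rot: [[-0.135, 0.991, 0.001], [0.991, 0.135, -0.001], [-0.001, 0.001, -1.0]]
contact_force: [0.4, -0.3, -2.8]
grip_width: 0.0481
grasp_force: 26.3
```

Call:
{"method": "apply_moves", "body": {
  "moves": [
    {"fingers": 0.3, "dx": 0, "dy": 0, "dz": 0.1, "rx": 0, "ry": 0, "rz": 0},
    {"fingers": 0.3, "dx": 0, "dy": 0, "dz": 0.08, "rx": 0, "ry": 0, "rz": 0},
    {"fingers": 0.3, "dx": 0, "dy": 0, "dz": 0, "rx": 0, "ry": 0, "rz": 0},
    {"fingers": 0.3, "dx": 0, "dy": 0, "dz": 0, "rx": 0, "ry": 0, "rz": 0}
  ]
}}

```text
time: 10.58
tcp_pos: [0.4718, -0.31, 0.0408]
tcp_rot: [[-0.135, 0.991, -0.0], [0.991, 0.135, 0.0], [0.0, -0.0, -1.0]]
contact_force: [0.0, -0.4, -3.1]
grip_width: 0.0479
grasp_force: 26.3
```

Call:
{"method": "apply_moves", "body": {
  "moves": [
    {"fingers": 0.3, "dx": 0, "dy": 0, "dz": 0.06, "rx": 0, "ry": 0, "rz": 0},
    {"fingers": 0.3, "dx": 0, "dy": 0, "dz": 0, "rx": 0, "ry": 0, "rz": 0},
    {"fingers": 0.3, "dx": 0, "dy": 0, "dz": 0, "rx": 0, "ry": 0, "rz": 0}
  ]
}}

```text
time: 10.83
tcp_pos: [0.4722, -0.3102, 0.0399]
tcp_rot: [[-0.134, 0.991, 0.0], [0.991, 0.134, -0.0], [-0.0, 0.0, -1.0]]
contact_force: [-2.7, 1.9, 7.8]
grip_width: 0.048
grasp_force: 28.8
```

Contact with the mat shows at z = 0.040, as expected. Release and retreat straight up.

Call:
{"method": "apply_moves", "body": {
  "moves": [
    {"fingers": 0.7, "dx": 0, "dy": 0, "dz": 0, "rx": 0, "ry": 0, "rz": 0},
    {"fingers": 1, "dx": 0, "dy": 0, "dz": 0, "rx": 0, "ry": 0, "rz": 0},
    {"fingers": 1, "dx": 0, "dy": 0, "dz": 0, "rx": 0, "ry": 0, "rz": 0},
    {"fingers": 1, "dx": 0, "dy": 0, "dz": 0, "rx": 0, "ry": 0, "rz": 0},
    {"fingers": 1, "dx": 0, "dy": 0, "dz": 0, "rx": 0, "ry": 0, "rz": 0},
    {"fingers": 1, "dx": 0, "dy": 0, "dz": 0, "rx": 0, "ry": 0, "rz": 0},
    {"fingers": 1, "dx": 0, "dy": 0, "dz": 0, "rx": 0, "ry": 0, "rz": 0},
    {"fingers": 1, "dx": 0, "dy": 0, "dz": 0, "rx": 0, "ry": 0, "rz": 0}
  ]
}}

```text
time: 11.5
tcp_pos: [0.4719, -0.3101, 0.0393]
tcp_rot: [[-0.135, 0.991, 0.0], [0.991, 0.135, -0.0], [-0.0, 0.0, -1.0]]
contact_force: [0.6, 0.2, -0.2]
grip_width: 0.0908
grasp_force: 0.0
```

Call:
{"method": "apply_moves", "body": {
  "moves": [
    {"fingers": 1, "dx": 0, "dy": 0, "dz": -0.4, "rx": 0, "ry": 0, "rz": 0},
    {"fingers": 1, "dx": 0, "dy": 0, "dz": -0.9, "rx": 0, "ry": 0, "rz": 0},
    {"fingers": 1, "dx": 0, "dy": 0, "dz": -0.9, "rx": 0, "ry": 0, "rz": 0},
    {"fingers": 1, "dx": 0, "dy": 0, "dz": -0.9, "rx": 0, "ry": 0, "rz": 0},
    {"fingers": 1, "dx": 0, "dy": 0, "dz": -0.9, "rx": 0, "ry": 0, "rz": 0},
    {"fingers": 1, "dx": 0, "dy": 0, "dz": -0.9, "rx": 0, "ry": 0, "rz": 0},
    {"fingers": 1, "dx": 0, "dy": 0, "dz": -0.9, "rx": 0, "ry": 0, "rz": 0},
    {"fingers": 1, "dx": 0, "dy": 0, "dz": -0.9, "rx": 0, "ry": 0, "rz": 0},
    {"fingers": 1, "dx": 0, "dy": 0, "dz": -0.9, "rx": 0, "ry": 0, "rz": 0},
    {"fingers": 1, "dx": 0, "dy": 0, "dz": 0, "rx": 0, "ry": 0, "rz": 0}
  ]
}}

```text
time: 12.33
tcp_pos: [0.4737, -0.3113, 0.2346]
tcp_rot: [[-0.135, 0.991, 0.005], [0.991, 0.135, -0.004], [-0.004, 0.005, -1.0]]
contact_force: [1.1, -0.6, 0.7]
grip_width: 0.0913
grasp_force: 0.0
```

Run:
```python
from h import *
a=save('scene','s3.png')[:,:,::-1];b=save('side','d3.png')[:,:,::-1]
cv2.imwrite('pics/c3.png',np.hstack([cv2.resize(a[160:310,130:280],(400,400)),cv2.resize(b[130:280,310:460],(400,400))]))
```

```text
(no output)
```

View pics/c3.png

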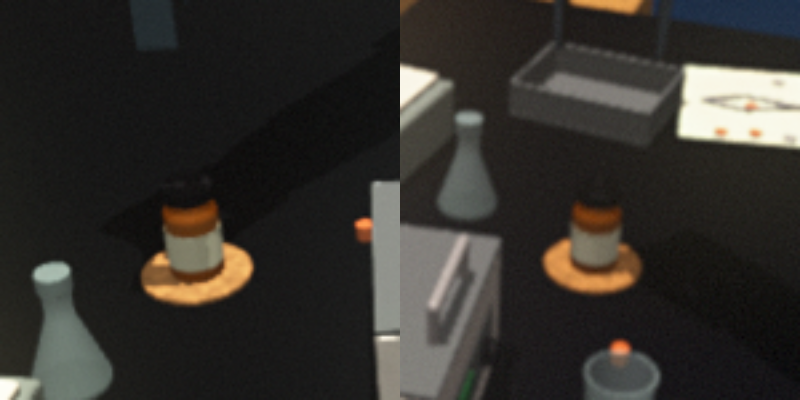

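The jar stands upright in the middle of the mat, with flask, coins, and beaker undisturbed. Next, the handle.

Call:
{"method": "apply_moves", "body": {
  "moves": [
    {"fingers": 1, "dx": 0.5, "dy": 0.2, "dz": -0.5, "rx": 0, "ry": 0, "rz": 0},
    {"fingers": 1, "dx": 1, "dy": 0.3, "dz": -0.5, "rx": 0, "ry": 0, "rz": 0},
    {"fingers": 1, "dx": 1, "dy": 0.3, "dz": 0, "rx": 0, "ry": 0, "rz": 0},
    {"fingers": 1, "dx": 1, "dy": 0.3, "dz": 0, "rx": 0, "ry": 0, "rz": 0},
    {"fingers": 1, "dx": 1, "dy": 0.3, "dz": 0, "rx": 0, "ry": 0, "rz": 0},
    {"fingers": 1, "dx": 1, "dy": 0.3, "dz": 0, "rx": 0, "ry": 0, "rz": 0},
    {"fingers": 1, "dx": 1, "dy": 0.3, "dz": 0, "rx": 0, "ry": 0, "rz": 0},
    {"fingers": 1, "dx": 1, "dy": 0.3, "dz": 0, "rx": 0, "ry": 0, "rz": 0},
    {"fingers": 1, "dx": 1, "dy": 0.3, "dz": 0, "rx": 0, "ry": 0, "rz": 0},
    {"fingers": 1, "dx": 1, "dy": 0.3, "dz": 0, "rx": 0, "ry": 0, "rz": 0},
    {"fingers": 1, "dx": 1, "dy": 0.3, "dz": 0, "rx": 0, "ry": 0, "rz": 0},
    {"fingers": 1, "dx": 1, "dy": 0.3, "dz": 0, "rx": 0, "ry": 0, "rz": 0}
  ]
}}

```text
time: 13.43
tcp_pos: [0.5192, -0.0114, 0.2541]
tcp_rot: [[-0.135, 0.991, -0.001], [0.991, 0.135, 0.0], [0.0, -0.001, -1.0]]
contact_force: [0.5, 0.4, 0.6]
grip_width: 0.0914
grasp_force: 0.0
```

Call:
{"method": "apply_moves", "body": {
  "moves": [
    {"fingers": 1, "dx": 0.9, "dy": 0.3, "dz": 0, "rx": 0, "ry": 0, "rz": 0},
    {"fingers": 1, "dx": 0, "dy": 0, "dz": 0, "rx": 0, "ry": 0, "rz": 0},
    {"fingers": 1, "dx": 0, "dy": 0, "dz": 0, "rx": 0, "ry": 0, "rz": 0}
  ]
}}

```text
time: 13.68
tcp_pos: [0.5238, 0.0113, 0.2541]
tcp_rot: [[-0.137, 0.991, -0.001], [0.991, 0.137, 0.0], [0.0, -0.001, -1.0]]
contact_force: [0.1, -0.9, 0.1]
grip_width: 0.0913
grasp_force: 0.0
```

Call:
{"method": "apply_moves", "body": {
  "moves": [
    {"fingers": 1, "dx": 0, "dy": 0.07, "dz": 0.56, "rx": 0, "ry": 0, "rz": 0},
    {"fingers": 1, "dx": 0, "dy": 0, "dz": 0.56, "rx": 0, "ry": 0, "rz": 0},
    {"fingers": 1, "dx": 0, "dy": 0, "dz": 0.56, "rx": 0, "ry": 0, "rz": 0},
    {"fingers": 1, "dx": 0, "dy": 0, "dz": 0.56, "rx": 0, "ry": 0, "rz": 0},
    {"fingers": 1, "dx": 0, "dy": 0, "dz": 0.56, "rx": 0, "ry": 0, "rz": 0},
    {"fingers": 1, "dx": 0, "dy": 0, "dz": 0.56, "rx": 0, "ry": 0, "rz": 0},
    {"fingers": 1, "dx": 0, "dy": 0, "dz": 0.56, "rx": 0, "ry": 0, "rz": 0},
    {"fingers": 1, "dx": 0, "dy": 0, "dz": 0, "rx": 0, "ry": 0, "rz": 0},
    {"fingers": 1, "dx": 0, "dy": 0, "dz": 0, "rx": 0, "ry": 0, "rz": 0}
  ]
}}

```text
time: 14.43
tcp_pos: [0.5254, 0.0097, 0.156]
tcp_rot: [[-0.134, 0.991, -0.002], [0.991, 0.134, -0.0], [0.0, -0.002, -1.0]]
contact_force: [0.1, 0.6, 1.3]
grip_width: 0.0913
grasp_force: 0.0
```

Call:
{"method": "apply_moves", "body": {
  "moves": [
    {"fingers": 0.5, "dx": 0, "dy": 0, "dz": 0, "rx": 0, "ry": 0, "rz": 0},
    {"fingers": 0, "dx": 0, "dy": 0, "dz": 0, "rx": 0, "ry": 0, "rz": 0},
    {"fingers": 0, "dx": 0, "dy": 0, "dz": 0, "rx": 0, "ry": 0, "rz": 0},
    {"fingers": 0, "dx": 0, "dy": 0, "dz": 0, "rx": 0, "ry": 0, "rz": 0},
    {"fingers": 0, "dx": 0, "dy": 0, "dz": 0, "rx": 0, "ry": 0, "rz": 0},
    {"fingers": 0, "dx": 0, "dy": 0, "dz": 0, "rx": 0, "ry": 0, "rz": 0},
    {"fingers": 0, "dx": 0, "dy": 0, "dz": 0, "rx": 0, "ry": 0, "rz": 0},
    {"fingers": 0, "dx": 0, "dy": 0, "dz": 0, "rx": 0, "ry": 0, "rz": 0},
    {"fingers": 0, "dx": 0, "dy": 0, "dz": 0, "rx": 0, "ry": 0, "rz": 0},
    {"fingers": 0, "dx": 0, "dy": 0, "dz": 0, "rx": 0, "ry": 0, "rz": 0},
    {"fingers": 0, "dx": 0, "dy": 0, "dz": 0, "rx": 0, "ry": 0, "rz": 0},
    {"fingers": 0, "dx": 0, "dy": 0, "dz": 0, "rx": 0, "ry": 0, "rz": 0}
  ]
}}

```text
time: 15.43
tcp_pos: [0.5261, 0.0101, 0.1563]
tcp_rot: [[-0.135, 0.991, -0.0], [0.991, 0.135, -0.0], [0.0, -0.0, -1.0]]
contact_force: [-0.4, 0.7, -0.1]
grip_width: 0.0142
grasp_force: 0.0
```

Call:
{"method": "apply_moves", "body": {
  "moves": [
    {"fingers": 0, "dx": 0, "dy": 0, "dz": 0, "rx": 0, "ry": 0, "rz": 0},
    {"fingers": 0, "dx": 0, "dy": 0, "dz": 0, "rx": 0, "ry": 0, "rz": 0},
    {"fingers": 0, "dx": 0, "dy": 0, "dz": 0, "rx": 0, "ry": 0, "rz": 0},
    {"fingers": 0, "dx": 0, "dy": 0, "dz": 0, "rx": 0, "ry": 0, "rz": 0}
  ]
}}

```text
time: 15.77
tcp_pos: [0.5261, 0.0101, 0.1563]
tcp_rot: [[-0.135, 0.991, -0.0], [0.991, 0.135, -0.0], [-0.0, -0.0, -1.0]]
contact_force: [0.4, 0.0, -0.3]
grip_width: 0.0006
grasp_force: 0.0
```

Run:
```python
import numpy as np
L=0.045;X=-.218;p0=None
for i in range(13):
    t=np.radians(45)*i/12
    x=X*np.cos(t)+L*np.sin(t); z=-X*np.sin(t)+L*np.cos(t)
    if p0 is not None: print(i,'dy %.3f dz %.3f'%((x-p0[0])/.025,-(z-p0[1])/.025), round(x-X,4),round(z-L,4))
    p0=(x,z)
```

```text
1 dy 0.136 dz -0.566 0.0034 0.0142
2 dy 0.173 dz -0.556 0.0077 0.0281
3 dy 0.209 dz -0.544 0.013 0.0417
4 dy 0.244 dz -0.529 0.0191 0.0549
5 dy 0.278 dz -0.512 0.026 0.0677
6 dy 0.311 dz -0.493 0.0338 0.08
7 dy 0.343 dz -0.471 0.0424 0.0918
8 dy 0.373 dz -0.448 0.0517 0.103
9 dy 0.401 dz -0.422 0.0617 0.1135
10 dy 0.428 dz -0.395 0.0724 0.1234
11 dy 0.453 dz -0.366 0.0838 0.1326
12 dy 0.476 dz -0.336 0.0957 0.141
```

The fingers closed fully with no force, so something is off. Looking again.

Run:
```python
from h import *
a=save('scene','s4.png')[:,:,::-1];b=save('side','d4.png')[:,:,::-1]
cv2.imwrite('pics/c4.png',np.hstack([cv2.resize(a[130:290,250:410],(400,400),interpolation=3),cv2.resize(b[150:290,230:370],(400,400),interpolation=3)]))
```

View pics/c4.png

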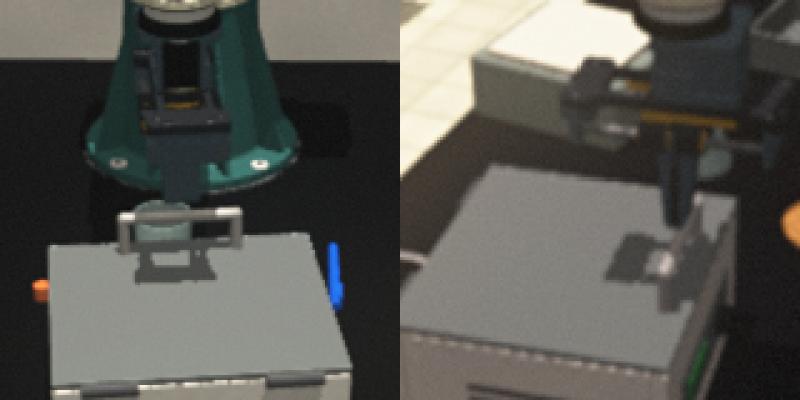

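Scene: the closed fingertip ends at (323,211), just above the bar line at (322,216). Side: the tip ends at about (327,229). I'll compare that with the projected TCP.

Run:
```python
from h import *
np.set_printoptions(precision=4,suppress=True)
s=observe();print(s['tcp_pos'],s['grip_width'])
for n in('scene','side'):
    P=camera_params(n);T=np.array(P['camera_from_world']);K=np.array([[P['fx'],0,P['cx']],[0,P['fy'],P['cy']],[0,0,1.]])
    pts=np.array([s['tcp_pos']+np.array([0,0,h]) for h in(0,.02,.03,.04)])
    print(n,cv2.projectPoints(pts,T[:3,:3],T[:3,3],K,np.array(P['dist'],float))[0].reshape(-1,2))
S=camera_params('scene');D=camera_params('side')
o1,d1=ray(S,[(323.2,211.2)]);o2,d2=ray(D,[(327.3,228.8)])
t=np.linalg.lstsq(np.c_[d1[0],-d2[0]],o2-o1,rcond=None)[0];print('tip',o1+t[0]*d1[0],o2+t[1]*d2[0])
```

```text
[0.5261 0.0102 0.1563] 0.00047216952877278954
scene [[321.0735 223.5334]
 [321.0014 216.3326]
 [320.9649 212.6919]
 [320.9282 209.0239]]
side [[326.6104 239.0765]
 [326.6762 232.174 ]
 [326.7095 228.6745]
 [326.7432 225.1421]]
tip [0.5231 0.0155 0.1889] [0.5228 0.0148 0.1896]
```

The real fingertips sit about 31 mm above the reported TCP, which also explains the narrow jar grip near its shoulder. So they closed just above the bar. I'll open, go 30 mm lower watching the force, and close again.

Call:
{"method": "apply_moves", "body": {
  "moves": [
    {"fingers": 1, "dx": 0, "dy": 0, "dz": 0, "rx": 0, "ry": 0, "rz": 0},
    {"fingers": 1, "dx": 0, "dy": 0, "dz": 0, "rx": 0, "ry": 0, "rz": 0},
    {"fingers": 1, "dx": 0, "dy": 0, "dz": 0, "rx": 0, "ry": 0, "rz": 0},
    {"fingers": 1, "dx": 0, "dy": 0, "dz": 0, "rx": 0, "ry": 0, "rz": 0},
    {"fingers": 1, "dx": 0, "dy": 0, "dz": 0, "rx": 0, "ry": 0, "rz": 0},
    {"fingers": 1, "dx": 0, "dy": 0, "dz": 0, "rx": 0, "ry": 0, "rz": 0},
    {"fingers": 1, "dx": 0, "dy": 0, "dz": 0, "rx": 0, "ry": 0, "rz": 0},
    {"fingers": 1, "dx": 0, "dy": 0, "dz": 0, "rx": 0, "ry": 0, "rz": 0},
    {"fingers": 1, "dx": 0, "dy": 0, "dz": 0, "rx": 0, "ry": 0, "rz": 0},
    {"fingers": 1, "dx": 0, "dy": 0, "dz": 0, "rx": 0, "ry": 0, "rz": 0}
  ]
}}

```text
time: 16.7
tcp_pos: [0.5261, 0.0101, 0.1563]
tcp_rot: [[-0.135, 0.991, -0.0], [0.991, 0.135, 0.0], [0.0, -0.0, -1.0]]
contact_force: [0.5, -0.0, -0.6]
grip_width: 0.0644
grasp_force: 0.0
```

Call:
{"method": "apply_moves", "body": {
  "moves": [
    {"fingers": 1, "dx": 0, "dy": 0, "dz": 0.2, "rx": 0, "ry": 0, "rz": 0},
    {"fingers": 1, "dx": 0, "dy": 0, "dz": 0.2, "rx": 0, "ry": 0, "rz": 0},
    {"fingers": 1, "dx": 0, "dy": 0, "dz": 0.2, "rx": 0, "ry": 0, "rz": 0},
    {"fingers": 1, "dx": 0, "dy": 0, "dz": 0, "rx": 0, "ry": 0, "rz": 0}
  ]
}}

```text
time: 17.03
tcp_pos: [0.5253, 0.0102, 0.14]
tcp_rot: [[-0.135, 0.991, -0.002], [0.991, 0.135, 0.0], [0.0, -0.002, -1.0]]
contact_force: [0.1, -0.8, -0.7]
grip_width: 0.0899
grasp_force: 0.0
```

Call:
{"method": "apply_moves", "body": {
  "moves": [
    {"fingers": 1, "dx": 0, "dy": 0, "dz": 0.2, "rx": 0, "ry": 0, "rz": 0},
    {"fingers": 1, "dx": 0, "dy": 0, "dz": 0.2, "rx": 0, "ry": 0, "rz": 0},
    {"fingers": 1, "dx": 0, "dy": 0, "dz": 0.2, "rx": 0, "ry": 0, "rz": 0},
    {"fingers": 1, "dx": 0, "dy": 0, "dz": 0, "rx": 0, "ry": 0, "rz": 0}
  ]
}}

```text
time: 17.37
tcp_pos: [0.5255, 0.0102, 0.1252]
tcp_rot: [[-0.135, 0.991, -0.001], [0.991, 0.135, 0.0], [0.0, -0.001, -1.0]]
contact_force: [0.2, 0.6, 0.5]
grip_width: 0.0913
grasp_force: 0.0
```

Call:
{"method": "apply_moves", "body": {
  "moves": [
    {"fingers": 0.5, "dx": 0, "dy": 0, "dz": 0, "rx": 0, "ry": 0, "rz": 0},
    {"fingers": 0, "dx": 0, "dy": 0, "dz": 0, "rx": 0, "ry": 0, "rz": 0},
    {"fingers": 0, "dx": 0, "dy": 0, "dz": 0, "rx": 0, "ry": 0, "rz": 0},
    {"fingers": 0, "dx": 0, "dy": 0, "dz": 0, "rx": 0, "ry": 0, "rz": 0},
    {"fingers": 0, "dx": 0, "dy": 0, "dz": 0, "rx": 0, "ry": 0, "rz": 0},
    {"fingers": 0, "dx": 0, "dy": 0, "dz": 0, "rx": 0, "ry": 0, "rz": 0},
    {"fingers": 0, "dx": 0, "dy": 0, "dz": 0, "rx": 0, "ry": 0, "rz": 0},
    {"fingers": 0, "dx": 0, "dy": 0, "dz": 0, "rx": 0, "ry": 0, "rz": 0},
    {"fingers": 0, "dx": 0, "dy": 0, "dz": 0, "rx": 0, "ry": 0, "rz": 0},
    {"fingers": 0, "dx": 0, "dy": 0, "dz": 0, "rx": 0, "ry": 0, "rz": 0},
    {"fingers": 0, "dx": 0, "dy": 0, "dz": 0, "rx": 0, "ry": 0, "rz": 0},
    {"fingers": 0, "dx": 0, "dy": 0, "dz": 0, "rx": 0, "ry": 0, "rz": 0}
  ]
}}

```text
time: 18.37
tcp_pos: [0.526, 0.0101, 0.1263]
tcp_rot: [[-0.135, 0.991, -0.0], [0.991, 0.135, -0.0], [0.0, -0.0, -1.0]]
contact_force: [-11.4, -2.2, 2.7]
grip_width: 0.014
grasp_force: 6.2
```

Call:
{"method": "apply_moves", "body": {
  "moves": [
    {"fingers": 0, "dx": 0, "dy": 0, "dz": 0, "rx": 0, "ry": 0, "rz": 0},
    {"fingers": 0, "dx": 0, "dy": 0, "dz": 0, "rx": 0, "ry": 0, "rz": 0},
    {"fingers": 0, "dx": 0, "dy": 0, "dz": 0, "rx": 0, "ry": 0, "rz": 0},
    {"fingers": 0, "dx": 0, "dy": 0, "dz": 0, "rx": 0, "ry": 0, "rz": 0}
  ]
}}

```text
time: 18.7
tcp_pos: [0.5246, 0.01, 0.1262]
tcp_rot: [[-0.135, 0.991, -0.003], [0.991, 0.135, -0.0], [0.0, -0.003, -1.0]]
contact_force: [-8.8, -1.4, 8.0]
grip_width: 0.0111
grasp_force: 30.0
```

The bar is held (11 mm, 30 N). Now I'll lift along the computed arc slowly, half the arc first.

Call:
{"method": "apply_moves", "body": {
  "moves": [
    {"fingers": 0, "dx": 0, "dy": 0.06, "dz": -0.28, "rx": 0, "ry": 0, "rz": 0},
    {"fingers": 0, "dx": 0, "dy": 0.08, "dz": -0.28, "rx": 0, "ry": 0, "rz": 0},
    {"fingers": 0, "dx": 0, "dy": 0.08, "dz": -0.28, "rx": 0, "ry": 0, "rz": 0},
    {"fingers": 0, "dx": 0, "dy": 0.09, "dz": -0.28, "rx": 0, "ry": 0, "rz": 0},
    {"fingers": 0, "dx": 0, "dy": 0.1, "dz": -0.27, "rx": 0, "ry": 0, "rz": 0},
    {"fingers": 0, "dx": 0, "dy": 0.11, "dz": -0.27, "rx": 0, "ry": 0, "rz": 0},
    {"fingers": 0, "dx": 0, "dy": 0.12, "dz": -0.27, "rx": 0, "ry": 0, "rz": 0},
    {"fingers": 0, "dx": 0, "dy": 0.12, "dz": -0.26, "rx": 0, "ry": 0, "rz": 0},
    {"fingers": 0, "dx": 0, "dy": 0.14, "dz": -0.26, "rx": 0, "ry": 0, "rz": 0},
    {"fingers": 0, "dx": 0, "dy": 0.14, "dz": -0.26, "rx": 0, "ry": 0, "rz": 0},
    {"fingers": 0, "dx": 0, "dy": 0.15, "dz": -0.25, "rx": 0, "ry": 0, "rz": 0},
    {"fingers": 0, "dx": 0, "dy": 0.16, "dz": -0.25, "rx": 0, "ry": 0, "rz": 0}
  ]
}}

```text
time: 19.7
tcp_pos: [0.557, 0.0142, 0.2066]
tcp_rot: [[-0.135, 0.991, -0.006], [0.991, 0.135, -0.001], [-0.0, -0.006, -1.0]]
contact_force: [-17.7, -5.7, 9.0]
grip_width: 0.0115
grasp_force: 30.0
```

Call:
{"method": "apply_moves", "body": {
  "moves": [
    {"fingers": 0, "dx": 0, "dy": 0.12, "dz": -0.26, "rx": 0, "ry": 0, "rz": 0},
    {"fingers": 0, "dx": 0, "dy": 0.13, "dz": -0.25, "rx": 0, "ry": 0, "rz": 0},
    {"fingers": 0, "dx": 0, "dy": 0.15, "dz": -0.24, "rx": 0, "ry": 0, "rz": 0},
    {"fingers": 0, "dx": 0, "dy": 0.18, "dz": -0.23, "rx": 0, "ry": 0, "rz": 0},
    {"fingers": 0, "dx": 0, "dy": 0.2, "dz": -0.22, "rx": 0, "ry": 0, "rz": 0},
    {"fingers": 0, "dx": 0, "dy": 0.2, "dz": -0.21, "rx": 0, "ry": 0, "rz": 0},
    {"fingers": 0, "dx": 0, "dy": 0.21, "dz": -0.2, "rx": 0, "ry": 0, "rz": 0},
    {"fingers": 0, "dx": 0, "dy": 0.22, "dz": -0.2, "rx": 0, "ry": 0, "rz": 0},
    {"fingers": 0, "dx": 0, "dy": 0.22, "dz": -0.19, "rx": 0, "ry": 0, "rz": 0},
    {"fingers": 0, "dx": 0, "dy": 0.23, "dz": -0.18, "rx": 0, "ry": 0, "rz": 0},
    {"fingers": 0, "dx": 0, "dy": 0.23, "dz": -0.17, "rx": 0, "ry": 0, "rz": 0},
    {"fingers": 0, "dx": 0, "dy": 0.24, "dz": -0.17, "rx": 0, "ry": 0, "rz": 0}
  ]
}}

```text
time: 20.7
tcp_pos: [0.6175, 0.0222, 0.2702]
tcp_rot: [[-0.135, 0.991, -0.001], [0.991, 0.135, -0.001], [-0.001, -0.001, -1.0]]
contact_force: [-1.3, -5.6, -2.6]
grip_width: 0.011
grasp_force: 30.0
```

Call:
{"method": "apply_moves", "body": {
  "moves": [
    {"fingers": 0, "dx": 0, "dy": 0, "dz": 0, "rx": 0, "ry": 0, "rz": 0},
    {"fingers": 0, "dx": 0, "dy": 0, "dz": 0, "rx": 0, "ry": 0, "rz": 0},
    {"fingers": 0, "dx": 0, "dy": 0, "dz": 0, "rx": 0, "ry": 0, "rz": 0},
    {"fingers": 0, "dx": 0, "dy": 0, "dz": 0, "rx": 0, "ry": 0, "rz": 0},
    {"fingers": 0, "dx": 0, "dy": 0, "dz": 0, "rx": 0, "ry": 0, "rz": 0},
    {"fingers": 0, "dx": 0, "dy": 0, "dz": 0, "rx": 0, "ry": 0, "rz": 0}
  ]
}}

```text
time: 21.2
tcp_pos: [0.6172, 0.0221, 0.27]
tcp_rot: [[-0.135, 0.991, -0.0], [0.991, 0.135, -0.001], [-0.001, -0.0, -1.0]]
contact_force: [-1.7, -5.7, 0.6]
grip_width: 0.0112
grasp_force: 30.0
```

Run:
```python
from h import *
a=save('scene','s5.png')[:,:,::-1];b=save('side','d5.png')[:,:,::-1]
cv2.imwrite('pics/c5.png',np.hstack([cv2.resize(a[110:310,140:400],(400,308),interpolation=3),cv2.resize(b[110:310,200:460],(400,308),interpolation=3)]))
```

```text
(no output)
```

View pics/c5.png

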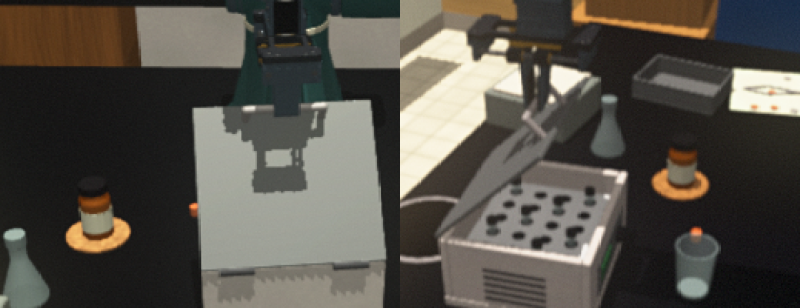

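The lid is open and held. The chord of 171 mm on the 222.6 mm radius gives 45°. The jar stands upright on the mat, everything else is unmoved, and forces are low, so I'm handing in.

```bash
python3 -c "
from cell import *
print(close_job())"
```

```text
the job is handed in; nothing more can be done
None
```

The jar stands upright and let go in the middle of the cork mat, and the gripper is holding the heater's lid open at about 45°; the job is handed in, but no verdict came back.

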